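# Zero the bench thickness gauge with the stylus

## Robot

A 6-joint arm with a two-finger parallel gripper is mounted at the origin on a cart in front of the work surface, level with it; the furniture and walls round the work are solid. World frame = base frame: x ahead of the robot, y to its left, z up, the work surface at z = 0. Lengths are in m, angles in rad, forces in N, time in s.
With the tool pointing down it reaches from about 0.275 to 0.875 m from the base axis. Payload 12.5 kg.
Tool frame: the origin (TCP) lies on the centre line of the jaws, within the pads' length; the fingertips stand 14 mm ahead of it and the grasp point (between the pads) lies 5 mm behind it; y points along the fingers, x is the direction in which the jaws open and shut, and the axes are right-handed (so a half turn about y gives the same grasp; the last joint's range is limited). The gripper opens to 85 mm and grips with 20 to 120 N. Pads are 22 mm wide; open, the fingers measure 114 mm over their backs; the gripper's body (76 mm by 85 mm) begins 54 mm behind the grasp point. The pads swing forward as they close: fully open they stand 13 mm farther back than shut.
Start: joints at [1.253, 0.351, 1.652, -0, 1.139, -0.085], TCP at [0.127, 0.535, 0.245] pointing down, gripper open.
Joint ranges: [-2.75, 2.75], [-0.79, 2.1], [0.01, 2.65], [-1.57, 4.71], [0.07, 3.14], [-2.87, 2.87]. Speed limits (rad/s): [2.22, 2.22, 2.79, 3.14, 3.14, 3.14].

## Interface

Orientations are given as [roll, pitch, yaw] about the fixed x, y, z axes, in that order (R = Rz(yaw) Ry(pitch) Rx(roll)).
In Python, from cell import * gives the robot as it stands.
- The arm moves only by the shell command python3 -m creep 'ROWS'. ROWS is JSON, one flat list of numbers, 7 for each row, row after row: the opening, from -1 (shut) to 1 (fully open), then the shift along the tool's x, y, z in cm, then the turn, a rotation vector about the tool's x, y, z in rad. A call has 1 to 5 rows; each row shifts and turns the commanded pose from where the row before left it, along the tool's axes as they then stand; what a row does not reach is not made up. A row lasts 1/10 s, in which the tool goes at most 50 mm and 8.59 degrees, less where a joint would pass 70% of its speed; a pose out of reach is approached as far as the arm can. A call with a gripper value outside its range is refused whole. The fingers move at their own pace and stop on an object; the grip force is fixed at half the most. Time passes only in rows, so rows that do not move let the fingers close. It gives the time, the measured TCP pose, the force and the opening at its end, in the units of the state.
- read_state(): the state, without advancing time (a new reading comes with each control period).
- capture(name): name is "scene" or "top"; returns a dict with "frame" (420x560x3 uint8, red, green, blue), "intrinsics" (3x3 intrinsics, pixels), "world_to_cam" (4x4, takes a point from world to camera coordinates). Camera axes: x right, y down, z forward; pixel columns grow to the right and rows downward; lengths in m; the calibration is good to about 2 mm. A picture is of the moment at which its call begins. There is no depth.
- hand_in(): hands the job in, once; it reports no verdict.
Trained networks look in the newest picture that a camera, given by its name, has taken for a name from the list of things; names that differ only in an ending like _2 or _b are one class to them, and where a whole thing is asked for, a point or a joint stands for the part that bears it (a point fixed in the world has none). Each returns a list of dicts, best first, with "p" (0 to 1); they miss things now and then, are a little off and sometimes report something else, mostly with a low value. They report only what shows in the picture. A call takes as long as a camera call. They do not tell look-alikes from the thing itself.
- regions_of(target, camera): "mask" (420x560 bool, what is visible of it) and "location" ([column, row] in pixels, amid what is visible of it).
The state is a dict: "t": time; "joints": joint angles; "qvel": joint speeds; "tau": joint torques, N m; "tcp_pos": TCP position; "orientation": TCP orientation; "contact_force": force on the tool from outside, world axes, zero at the start; "torque": the same for the moment, N m; "grip_width": finger opening in m.
Only numpy, scipy, OpenCV 4.12 (cv2) and the standard library are available. Lean on these libraries where they do the work, as an engineer would, in place of code of your own. Each camera call takes 0.05 s, during which the arm holds its last target.

## Task

Zero the thickness gauge: take the stylus out of its cradle and, with its thin tip, press the small spring key recessed in the hole of the gauge's sloped front panel fully home, gently, and keep it down for about one and a half seconds. Then draw the stylus out and lay it back in its cradle as it lay, without disturbing the plaster model, the pot and the little bottle.

Things in the scene. Friction and masses are not known exactly. Their poses are not given: they have to be found in the camera images.
- stylus_mid (a point): Centre of the stylus's grey handle, 110 x 12 x 12 mm, square, flat sides facing y and z. The stylus is loose, 175 mm long, 30 to 60 g. x runs along it to the thin tip: handle from -55 to +55 mm, a 9 mm steel ferrule to +65 mm, then a round 6 mm steel shaft to the tip at +120 mm. It lies level in the cradle, tip pointing away from the robot; z is up.
- stylus_tip (a point): The very tip (round, blunt, 6 mm thick) of the stylus's shaft, on the handle's axis 120 mm along x from stylus_mid; same axes.
- stylus: The stylus itself; its origin is 6 mm below stylus_mid; same axes.
- cradle_seat (a point): Where the centre of the handle belongs in the cradle, 48 mm above the work surface (at the start the handle may lie up to 6 mm along x from it). x is the direction in which the stylus's tip lies, z is up.
- cradle: Aluminium stylus cradle, fixed; origin under its centre, axes as cradle_seat. Base 110 x 50 x 10 mm; two posts, 10 mm thick, at x = -38 and +38 mm (66 mm clear between them), 36 mm wide, each with an open-topped notch 20 mm wide across y, notch floor 42 mm and post top 56 mm above the work surface.
- zero_mouth (a point): Centre of the mouth of the round hole, 12 mm wide with a 2 mm chamfer, in the gauge's sloped front panel, 68 mm above the work surface. z is the panel's outward normal, back towards the robot and 30 degrees above level; the key is pressed along -z. x points up the slope, y level to the left. The key's face lies 3 to 15 mm below the mouth: how deep varies, is not measured, and must be felt.
- zero_key (a joint): Travel of the black recessed key (10 mm across) in m: 0 released, 0.006 fully home; counts as home beyond 0.0045. Sprung: about 1.8 N to start moving, 6 N at 4.7 mm, 7.2 N fully home at a hard stop; it springs back when let go. More than 20 N from the stylus on the gauge damages it.
- gauge: Thickness gauge, fixed: white console on a grey foot, origin under it on the work surface; x points from the front panel to the back, z up. It spans x = -63 to +107 mm, 68 mm to either side, 108 mm high; a spindle on a C-frame on top reaches 207 mm. Panel 128 mm wide, 100 mm up the slope; the hole is 34 mm from its left and 40 mm from its upper edge, ringed by a dark bezel, left of a display.
- jaw_model: A plaster model of a jaw, 75 x 67 x 32 mm, loose bystander; origin at the centre of its underside.
- powder_pot: A small white round lidded pot, 41 mm wide, 25 mm high, loose bystander; origin at the centre of its underside.
- small_bottle: A little white bottle, 28 mm wide, 80 mm high, loose bystander; origin at the centre of its underside.
Things that resemble listed ones, but are neither listed nor needed, are in the scene too. There is more than one size of the stylus; the job needs the larger.

How it is judged:
By the outcome, as a careful person would: the job done as asked, in the order asked, and still so for the second after the job is handed in, with the robot touching nothing.
It also fails if it takes over 51 s, if anything falls off the work surface, if the arm or the gripper's body presses on something with over 40 N, if the wrist force passes 120 N, or if a joint passes its speed limit or range.

## Working session

There is one attempt and no reset: what is moved stays moved. The work goes in short steps, Python scripts to look and compute and a shell command to move; the robot and the scene stay as the last step left them, time stands still between calls to the robot, and variables do not carry over. Pictures are saved under pics/ and viewed, and the job is handed in when it is done.

```bash
ls; mkdir -p pics; python3 - <<'E'
from cell import *
import cv2
print(read_state())
for n in("scene","top"):
    c=capture(n); cv2.imwrite(f"pics/{n}0.png",c["frame"][:,:,::-1]); print(n,c["intrinsics"],c["world_to_cam"])
E
```

```text
pics
{'t': 0.0, 'joints': array([ 1.25338213e+00,  3.51231104e-01,  1.65243012e+00,  2.58450126e-05,
        1.13913682e+00, -8.46264419e-02]), 'qvel': array([-4.34513832e-04,  1.20907205e-05,  1.02053914e-03, -1.54855706e-03,
       -8.05570975e-04, -8.39684943e-04]), 'tau': array([-1.53105721e-03, -5.06102765e+01, -2.91408706e+01, -1.57655754e-04,
        4.52408378e-03,  2.73463496e-05]), 'tcp_pos': array([0.12676147, 0.53485808, 0.24475894]), 'orientation': array([-1.57067106e+00,  1.19908574e-03,  1.33799782e+00]), 'contact_force': array([ 0.16145382,  0.3245609 , -1.25760362]), 'torque': array([-0.01754737, -0.03394016,  0.08022246]), 'grip_width': 0.08554266598196299}
scene [[442.62996684   0.         278.50492307]
 [  0.         442.62996684 208.374133  ]
 [  0.           0.           1.        ]] [[ 0.43828327 -0.89872289 -0.01431562 -0.20523839]
 [-0.69951314 -0.33104597 -0.63331661  0.45771155]
 [ 0.56443701  0.28758604 -0.77376039  0.67011437]
 [ 0.          0.          0.          1.        ]]
top [[527.74373745   0.         283.22850238]
 [  0.         527.74373745 201.98142276]
 [  0.           0.           1.        ]] [[-0.01928189 -0.99980585  0.0040581   0.07480747]
 [-0.99808846  0.01901009 -0.05880519  0.54915102]
 [ 0.05871663 -0.00518422 -0.99826123  1.33489962]
 [ 0.          0.          0.          1.        ]]
```

View pics/scene0.png

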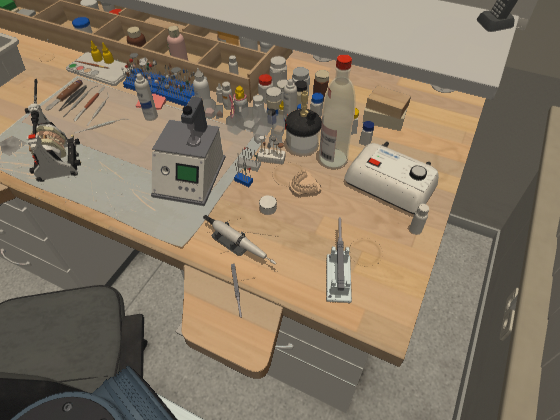

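View pics/top0.png

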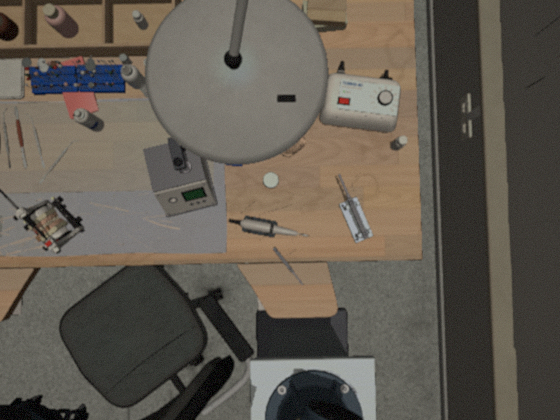

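```bash
python3 - <<'E'
from cell import *
import cv2,numpy as np
F={}
for n in("scene","top"): F[n]=capture(n)["frame"]
for t in("stylus","cradle","gauge","zero_mouth","zero_key","stylus_tip","stylus_mid","cradle_seat","jaw_model","powder_pot","small_bottle"):
    for n in("scene","top"):
        try:
            for r in regions_of(t,n)[:3]: print(t,n,round(r["p"],2),np.round(r["location"],1),r["mask"].sum())
        except Exception as e: print(t,n,e)
a=cv2.resize(F["scene"][210:310,300:400],(500,500),interpolation=2)
b=cv2.resize(F["top"][165:250,320:390],None,fx=500/85,fy=500/85,interpolation=2)[:, :300]
b=cv2.resize(F["top"][165:245,310:390],(500,500),interpolation=2)
cv2.imwrite("pics/c1.png",np.hstack([a,b])[:,:,::-1][:, :1000]);cv2.imwrite("pics/c1.png",cv2.resize(np.hstack([a,b]),(800,400))[:,:,::-1])
a=cv2.resize(F["scene"][90:210,140:240],(480,576),interpolation=2)
b=cv2.resize(F["top"][130:225,135:225],(320,338),interpolation=2)
cv2.imwrite("pics/c2.png",a[:,:,::-1]);cv2.imwrite("pics/c3.png",b[:,:,::-1])
E
```

```text
stylus scene 0.91 [340.9 261.9] 369
stylus scene 0.5 [233.7 287. ] 161
stylus scene 0.31 [179.7 172.5] 2352
stylus top 0.58 [356.3 214.1] 284
stylus top 0.45 [284.3 257.1] 95
cradle scene 0.85 [334.7 277.7] 1020
cradle top 0.68 [357.1 220.6] 560
gauge scene 0.69 [189.4 158. ] 5521
gauge top 0.88 [179.4 177.9] 3924
zero_mouth scene 0.56 [179.8 174.4] 2326
zero_mouth top 0.8 [184.8 195.9] 1380
zero_mouth top 0.53 [356.5 219.8] 682
zero_key top 0.19 [294.9 145.5] 147
stylus_tip scene 0.59 [339.6 259.4] 443
stylus_tip scene 0.44 [237.3 287.1] 202
stylus_tip scene 0.15 [178.8 173.8] 2466
stylus_tip top 0.61 [356.7 213.8] 211
stylus_tip top 0.55 [281.6 261. ] 145
stylus_mid scene 0.62 [341.9 266. ] 404
stylus_mid scene 0.46 [237.2 284.5] 148
stylus_mid top 0.87 [355.5 211.5] 321
stylus_mid top 0.52 [281.7 262.1] 85
cradle_seat scene 0.82 [337.5 276.6] 1044
cradle_seat top 0.95 [354.2 219.9] 670
cradle_seat top 0.7 [297.2 147.4] 162
jaw_model scene 0.58 [304.2 187.9] 624
jaw_model top 0.74 [295.1 146.6] 173
powder_pot scene 0.55 [266.3 204.5] 283
powder_pot top 0.77 [273.2 180. ] 202
small_bottle scene 0.66 [421.7 218.3] 409
small_bottle scene 0.51 [178.8 172.8] 2406
small_bottle top 0.69 [178.6 178.3] 3786
small_bottle top 0.5 [400.7 140.4] 138
```

View pics/c1.png

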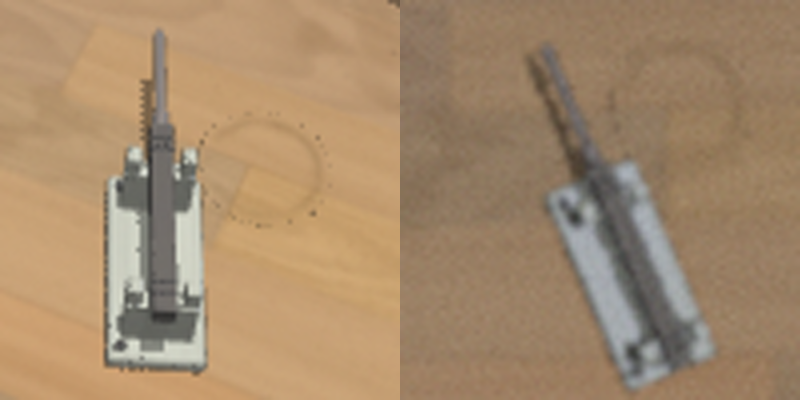

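View pics/c2.png

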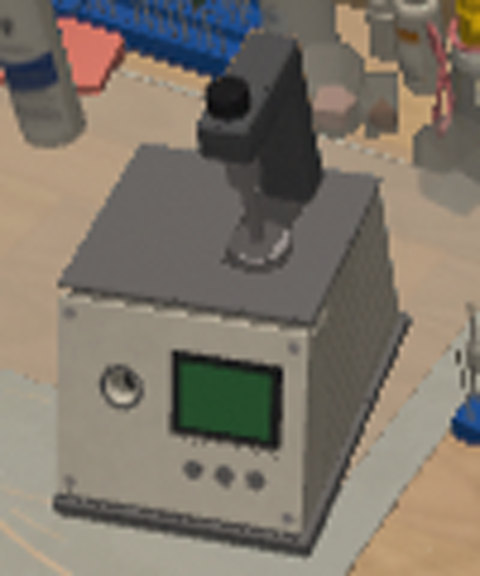

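```bash
python3 - <<'E'
from cell import *
import cv2,numpy as np
f=capture("top")["frame"]
b=cv2.resize(f[130:225,135:225],None,fx=6,fy=6,interpolation=2)
cv2.imwrite("pics/c4.png",b[:,:,::-1])
f=capture("scene")["frame"]
b=cv2.resize(f[140:210,145:215],None,fx=8,fy=8,interpolation=2)
cv2.imwrite("pics/c5.png",b[:,:,::-1])
E
```

```text
(no output)
```

View pics/c4.png

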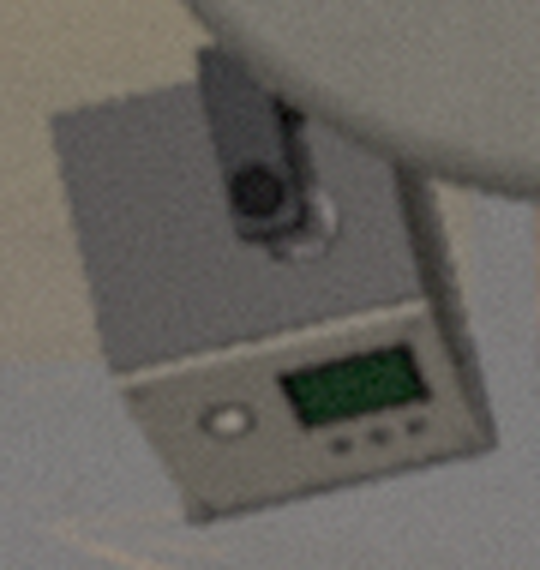

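View pics/c5.png

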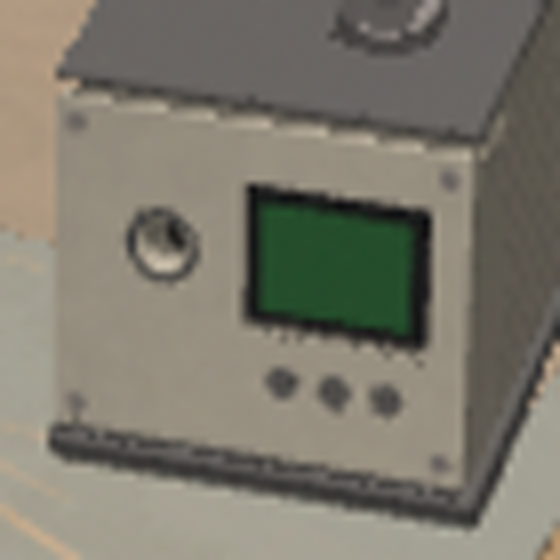

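```bash
cat > h.py <<'E'
import numpy as np
from scipy.optimize import least_squares
from scipy.spatial.transform import Rotation as R
CAM={"scene":(np.array([[442.62996684,0,278.50492307],[0,442.62996684,208.374133],[0,0,1]]),np.array([[0.43828327,-0.89872289,-0.01431562,-0.20523839],[-0.69951314,-0.33104597,-0.63331661,0.45771155],[0.56443701,0.28758604,-0.77376039,0.67011437]])),
"top":(np.array([[527.74373745,0,283.22850238],[0,527.74373745,201.98142276],[0,0,1]]),np.array([[-0.01928189,-0.99980585,0.0040581,0.07480747],[-0.99808846,0.01901009,-0.05880519,0.54915102],[0.05871663,-0.00518422,-0.99826123,1.33489962]]))}
def proj(c,P):
    K,T=CAM[c]; q=K@(T[:,:3]@np.asarray(P)+T[:,3]); return q[:2]/q[2]
def tri(obs):
    return least_squares(lambda p:np.concatenate([proj(c,p)-np.array(u) for c,u in obs]),[0.5,0,0.05])
E
python3 - <<'E'
from h import *
# mouth
r=tri([("scene",(165.25,170.4)),("top",(172.6,199.6))]);print("mouth",r.x,r.fun)
c,s=np.cos(np.pi/6),.5
# gauge fit
def G(p,pt): # pt in gauge-aligned frame w/ origin at mouth xy
    x,y,th=p; return np.array([x+np.cos(th)*pt[0]-np.sin(th)*pt[1],y+np.sin(th)*pt[0]+np.cos(th)*pt[1],pt[2]])
def P(up,left): return (s*up,left,.068+c*up)
obs=[("scene",(165.25,170.4),P(0,0)),("top",(172.6,199.6),P(0,0)),
("scene",(152.1,151.1),P(.04,.034)),("scene",(203.3,158.1),P(.04,-.094)),("scene",(202.3,200.6),P(-.06,-.094)),("scene",(151.9,192.7),P(-.06,.034)),
("top",(154.3,193.4),P(.04,.034)),("top",(206.3,181.2),P(.04,-.094))]
f=lambda p:np.concatenate([proj(k,G(p,q))-np.array(u) for k,u,q in obs])
r=least_squares(f,[.5,.2,.2]);print("gauge mouth x y yaw",r.x);print(r.fun.round(1).reshape(-1,2))
for q in [("tip",(339.75,217.5),(339.2,173.8)),("front",(340.5,241.5),(349.2,198.6)),("rear",(340.5,287.5),(365.4,238))]:
    r=tri([("scene",q[1]),("top",q[2])]);print(q[0],r.x.round(4),r.fun.round(2))
obs2=[("scene",(339.6,217.3),.12),("scene",(340.3,241.5),.055),("scene",(340.5,288),-.055),("top",(339.2,173.8),.12),("top",(349.2,198.6),.055),("top",(365.4,238),-.055)]
f=lambda p:np.concatenate([proj(k,(p[0]+a*np.cos(p[2]),p[1]+a*np.sin(p[2]),.048))-np.array(u) for k,u,a in obs2])
r=least_squares(f,[.5,-.2,.2]);print("stylus",r.x);print(r.fun.round(1).reshape(-1,2))
E
```

```text
mouth [0.55857253 0.33598216 0.06938642] [-0.1106086   0.01551557  0.08989583 -0.07966731]
gauge mouth x y yaw [0.55974731 0.33679776 0.2284924 ]
[[ 0.  -0. ]
 [-0.1 -0.5]
 [-0.5  0.5]
 [ 1.   1.6]
 [ 0.3  0.4]
 [-0.1 -0.4]
 [-0.6  0.1]
 [-0.6 -0.7]]
tip [ 0.6161 -0.0764  0.0511] [ 0.19 -0.02 -0.2   0.1 ]
front [ 0.5538 -0.1005  0.0559] [-0.28  0.03  0.3  -0.15]
rear [ 0.4553 -0.1384  0.0533] [-0.28  0.03  0.32 -0.17]
stylus [ 0.50631245 -0.1192859   0.369619  ]
[[ 0.3  0.3]
 [-0.2  0.7]
 [-0.2  1.2]
 [-0.6 -0.6]
 [-0.6 -1.5]
 [ 0.3 -0.1]]
```

```bash
cat >> h.py <<'E'
from cell import read_state
def RM(o): return R.from_euler("xyz",o)
def tool(d_yaw,pitch_down=0.,lean=None):
    """tool z along direction yaw/down pitch, tool y 'down' in that plane"""
    d=np.array([np.cos(d_yaw)*np.cos(pitch_down),np.sin(d_yaw)*np.cos(pitch_down),-np.sin(pitch_down)])
    h=np.array([np.cos(d_yaw),np.sin(d_yaw),0]); 
    y=-np.array([0,0,1])*np.cos(pitch_down)-h*np.sin(pitch_down)
    return R.from_matrix(np.column_stack([np.cross(y,d),y,d]))
def plan(pos,rot,n,grip,rd=2):
    s=read_state(); p=np.array(s["tcp_pos"]); r=RM(s["orientation"])
    p0=p.copy(); r0=r; w=(r0.inv()*rot).as_rotvec(); print("rotvec total",w.round(3),"d",(np.array(pos)-p).round(4))
    for i in range(n):
        tp=p0+(np.array(pos)-p0)*(i+1)/n; tr=r0*R.from_rotvec(w*(i+1)/n)
        sh=np.round(r.inv().apply(tp-p)*100,rd); tw=np.round((r.inv()*tr).as_rotvec(),3)
        print(f"{grip}, "+", ".join(f"{v:g}" for v in list(sh+0)+list(tw+0)))
        p=p+r.apply(sh/100); r=r*R.from_rotvec(tw)
def st():
    s=read_state(); print("t",round(s["t"],2),"p",np.round(s["tcp_pos"],4),"rpy",np.round(s["orientation"],3),"F",np.round(s["contact_force"],1),"w",round(s["grip_width"],4),"j",np.round(s["joints"],2))
E
python3 - <<'E'
from h import *
plan([.507,-.119,.16],tool(.37),20,1,1)
E
```

```text
rotvec total [-0.     2.539  0.   ] d [ 0.3801 -0.6542 -0.0853]
1, -2.7, 0.4, -2.6, 0, 0.127, 0
1, -2.4, 0.5, -2.9, 0, 0.127, 0
1, -2, 0.4, -3.3, 0, 0.127, 0
1, -1.6, 0.4, -3.4, 0, 0.127, 0
1, -1.1, 0.4, -3.6, 0, 0.127, 0
1, -0.7, 0.5, -3.7, 0, 0.127, 0
1, -0.2, 0.4, -3.8, 0, 0.127, 0
1, 0.3, 0.4, -3.8, 0, 0.127, 0
1, 0.8, 0.4, -3.7, 0, 0.126, 0
1, 1.2, 0.5, -3.6, 0, 0.127, 0
1, 1.7, 0.4, -3.4, 0, 0.127, 0
1, 2, 0.4, -3.1, 0, 0.127, 0
1, 2.5, 0.4, -2.9, 0, 0.127, 0
1, 2.8, 0.5, -2.5, 0, 0.127, 0
1, 3.1, 0.4, -2.2, 0, 0.127, 0
1, 3.4, 0.4, -1.7, 0, 0.127, 0
1, 3.5, 0.4, -1.3, 0, 0.127, 0
1, 3.7, 0.5, -0.8, 0, 0.127, 0
1, 3.8, 0.4, -0.4, 0, 0.127, 0
1, 3.8, 0.4, 0.1, 0, 0.127, 0
```

```bash
python3 -m creep '[1,-2.7,0,-2.6,0,0.127,0, 1,-2.4,0,-2.9,0,0.127,0, 1,-2,0,-3.3,0,0.127,0, 1,-1.6,0,-3.4,0,0.127,0, 1,-1.1,0,-3.6,0,0.127,0]' && python3 -m creep '[1,-0.7,0,-3.7,0,0.127,0, 1,-0.2,0,-3.8,0,0.127,0, 1,0.3,0,-3.8,0,0.127,0, 1,0.8,0,-3.7,0,0.126,0, 1,1.2,0,-3.6,0,0.127,0]'; python3 -c "
from h import *
st(); plan([.507,-.119,.16],tool(.37),10,1,1)"
```

```text
t: 1.9
tcp_pos: [0.2226, 0.3707, 0.2454]
orientation: [-1.571, -0.0, 0.698]
contact_force: [1.0, 0.6, 0.7]
grip_width: 0.0852
t: 2.4
tcp_pos: [0.3176, 0.2065, 0.2455]
orientation: [-1.571, -0.001, 0.064]
contact_force: [0.4, 0.9, -0.3]
grip_width: 0.0856
t 2.4 p [0.3176 0.2065 0.2455] rpy [-1.571e+00 -1.000e-03  6.400e-02] F [ 0.4  0.9 -0.3] w 0.0856 j [0.45 0.03 2.05 0.   1.06 0.39]
rotvec total [-1.000e-03  1.265e+00  0.000e+00] d [ 0.1894 -0.3255 -0.0855]
1, 1.7, 0.9, -3.4, 0, 0.126, 0
1, 2.1, 0.8, -3.1, 0, 0.127, 0
1, 2.4, 0.9, -2.9, 0, 0.126, 0
1, 2.8, 0.8, -2.5, 0, 0.127, 0
1, 3.1, 0.9, -2.1, 0, 0.126, 0
1, 3.4, 0.8, -1.7, 0, 0.127, 0
1, 3.5, 0.9, -1.3, -0.001, 0.126, 0
1, 3.7, 0.8, -0.8, 0, 0.127, 0
1, 3.7, 0.9, -0.4, 0, 0.126, 0
1, 3.8, 0.9, 0.1, 0, 0.127, 0
```

```bash
python3 -m creep '[1,1.7,0.9,-3.4,0,0.126,0, 1,2.1,0.8,-3.1,0,0.127,0, 1,2.4,0.9,-2.9,0,0.126,0, 1,2.8,0.8,-2.5,0,0.127,0, 1,3.1,0.9,-2.1,0,0.126,0]' && python3 -m creep '[1,3.4,0.8,-1.7,0,0.127,0, 1,3.5,0.9,-1.3,0,0.126,0, 1,3.7,0.8,-0.8,0,0.127,0, 1,3.7,0.9,-0.4,0,0.126,0, 1,3.8,0.9,0.1,0,0.127,0]'; python3 - <<'E'
from h import *
from cell import *
import cv2
st()
for n,(x0,y0,w,h) in {"scene":(290,180,100,130),"top":(310,150,90,100)}.items():
    f=capture(n)["frame"][y0:y0+h,x0:x0+w]; cv2.imwrite(f"pics/d_{n}.png",cv2.resize(f,None,fx=4.5,fy=4.5,interpolation=2)[:,:,::-1])
E
```

```text
t: 2.9
tcp_pos: [0.4128, 0.044, 0.2022]
orientation: [-1.57, -0.001, -0.568]
contact_force: [0.6, 0.3, -0.0]
grip_width: 0.0853
t: 3.4
tcp_pos: [0.5082, -0.1184, 0.1589]
orientation: [-1.571, -0.0, -1.201]
contact_force: [0.7, 1.1, -0.3]
grip_width: 0.0853
t 3.4 p [ 0.5082 -0.1184  0.1589] rpy [-1.571 -0.    -1.201] F [ 0.7  1.1 -0.3] w 0.0853 j [-0.32  0.41  1.81  0.    0.93  0.88]
```

View pics/d_scene.png

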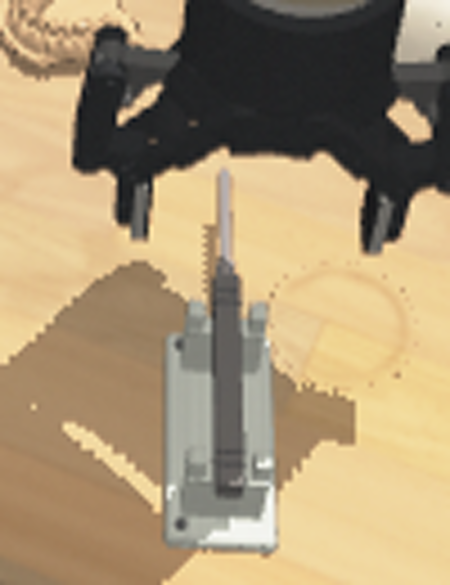

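View pics/d_top.png

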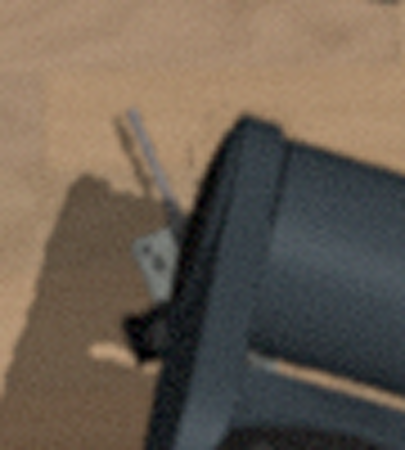

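```bash
python3 -c "
from h import *
print(proj('scene',(.508,-.118,.146)))"
python3 -m creep '[1,0,3,-0.3,0,0,0, 1,0,3,0,0,0,0, 1,0,3,0,0,0,0, 1,0,2.5,0,0,0,0, 1,0,0,0,0,0,0]'; python3 - <<'E'
from h import *
from cell import *
import cv2
st()
f=capture("scene")["frame"][180:310,280:400]; cv2.imwrite("pics/e1.png",cv2.resize(f,None,fx=4.5,fy=4.5,interpolation=2)[:,:,::-1])
E
```

```text
[344.83225473 235.12944621]
t: 4.0
tcp_pos: [0.503, -0.117, 0.042]
orientation: [-1.575, 0.003, -1.195]
contact_force: [-0.5, -0.3, -0.1]
grip_width: 0.0855
t 4.0 p [ 0.503 -0.117  0.042] rpy [-1.575  0.003 -1.195] F [-0.5 -0.3 -0.1] w 0.0855 j [-0.32  0.6   1.87  0.    0.68  0.88]
```

View pics/e1.png

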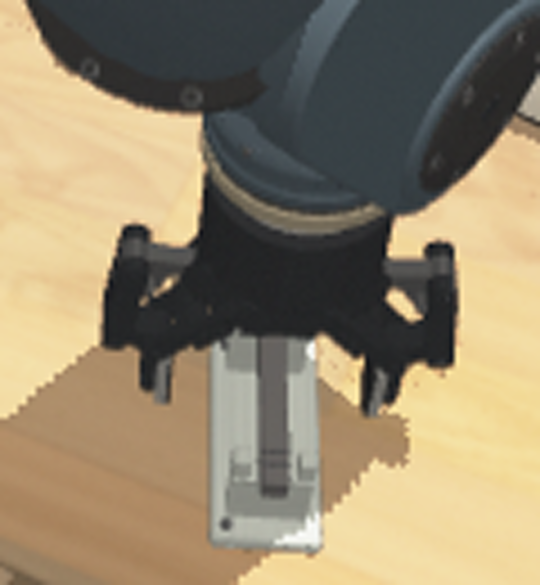

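```bash
python3 -m creep '[-1,0,0,0,0,0,0, -1,0,0,0,0,0,0, -1,0,0,0,0,0,0, -1,0,0,0,0,0,0, -1,0,0,0,0,0,0]';python3 -m creep '[-1,0,0,0,0,0,0, -1,0,0,0,0,0,0, -1,0,0,0,0,0,0]'; python3 -c "
from h import *
st()"
```

```text
t: 4.55
tcp_pos: [0.505, -0.118, 0.0447]
orientation: [-1.57, -0.0, -1.196]
contact_force: [-0.2, 0.7, -0.7]
grip_width: 0.0122
t: 4.85
tcp_pos: [0.505, -0.118, 0.0448]
orientation: [-1.57, -0.0, -1.196]
contact_force: [-1.1, 0.5, 6.5]
grip_width: 0.0103
t 4.85 p [ 0.505  -0.118   0.0448] rpy [-1.57  -0.    -1.196] F [-1.1  0.5  6.5] w 0.0103 j [-0.32  0.6   1.87 -0.    0.68  0.88]
```

```bash
python3 -m creep '[-1,0,-1,0,0,0,0, -1,0,-2,0,0,0,0, -1,0,-3,0,0,0,0, -1,0,-3,0,0,0,0, -1,0,0,0,0,0,0]'; python3 - <<'E'
from h import *
from cell import *
import cv2
st()
f=capture("scene")["frame"][150:310,280:400]; cv2.imwrite("pics/e2.png",cv2.resize(f,None,fx=3.7,fy=3.7,interpolation=2)[:,:,::-1])
f=capture("top")["frame"][130:260,290:420]; cv2.imwrite("pics/e3.png",cv2.resize(f,None,fx=4,fy=4,interpolation=2)[:,:,::-1])
E
```

```text
t: 5.35
tcp_pos: [0.5066, -0.1185, 0.1383]
orientation: [-1.566, -0.004, -1.196]
contact_force: [0.3, -0.3, 0.2]
grip_width: 0.0108
t 5.35 p [ 0.5066 -0.1185  0.1383] rpy [-1.566 -0.004 -1.196] F [ 0.3 -0.3  0.2] w 0.0108 j [-0.32  0.44  1.83 -0.    0.87  0.88]
```

View pics/e2.png

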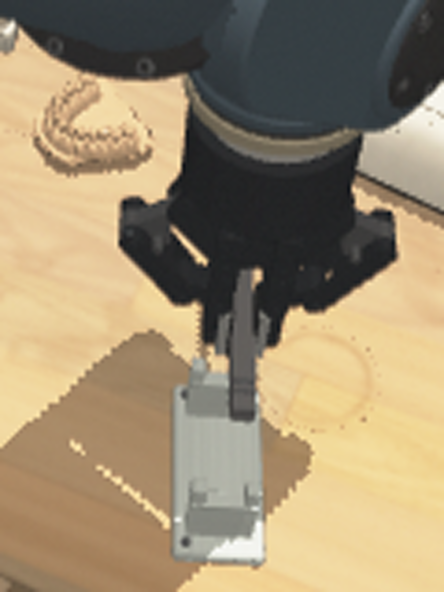

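View pics/e3.png

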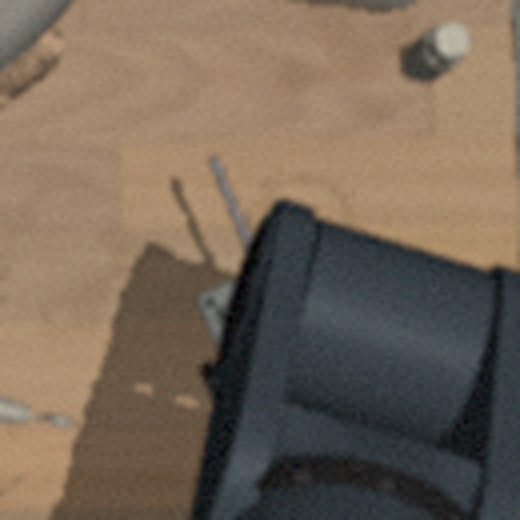

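```bash
python3 - <<'E'
from h import *
s=read_state(); r=RM(s["orientation"]);p=s["tcp_pos"]
for a in(.12,):
  print("tip top",proj("top",p+r.apply([0,-.0032,a])))
for y in (-.0092,.0028): print("rear scene",proj("scene",p+r.apply([0,y,-.055])))
E
```

```text
tip top [342.06210211 169.53248694]
rear scene [344.58704458 262.48016687]
rear scene [343.90755219 266.12319313]
```

```bash
cat >> h.py <<'E'
PSI=.228; M=np.array([.5590,.3365,.068])
def nrm(psi): return np.array([-np.cos(np.pi/6)*np.cos(psi),-np.cos(np.pi/6)*np.sin(psi),.5])
def tcp_for_tip(tip,rot,off=(0,-.0032,.12)): return np.array(tip)-rot.apply(off)
E
python3 - <<'E'
from h import *
plan([.47,.08,.21],tool(.3,.1),5,-1,1)
rt=tool(PSI,np.pi/6); tp=tcp_for_tip(M+nrm(PSI)*.06,rt); print(tp)
E
```

```text
rotvec total [-0.101  0.075  0.005] d [-0.035  0.198  0.075]
-1, -3.9, -1.5, 0.8, -0.02, 0.015, 0.001
-1, -4, -1.5, 0.7, -0.02, 0.015, 0.001
-1, -4, -1.5, 0.6, -0.021, 0.015, 0.001
-1, -3.9, -1.6, 0.6, -0.02, 0.015, 0.001
-1, -4, -1.5, 0.4, -0.02, 0.015, 0.001
[0.40559106 0.3009038  0.15522872]
```

```bash
python3 -m creep '[-1,-3.9,-1.5,0.8,-0.02,0.015,0, -1,-4,-1.5,0.7,-0.02,0.015,0, -1,-4,-1.5,0.6,-0.02,0.015,0, -1,-3.9,-1.6,0.6,-0.02,0.015,0, -1,-4,-1.5,0.4,-0.02,0.015,0]'; python3 - <<'E'
from h import *
st()
rt=tool(PSI,np.pi/6); tp=tcp_for_tip(M+nrm(PSI)*.06,rt)
plan(tp,rt,10,-1,1)
E
```

```text
t: 5.95
tcp_pos: [0.469, 0.0815, 0.2087]
orientation: [-1.673, -0.004, -1.272]
contact_force: [1.6, -0.1, -0.6]
grip_width: 0.0108
t 5.95 p [0.469  0.0815 0.2087] rpy [-1.673 -0.004 -1.272] F [ 1.6 -0.1 -0.6] w 0.0108 j [ 0.09  0.31  1.82 -0.03  1.12  1.37]
rotvec total [-0.421  0.067  0.026] d [-0.0634  0.2194 -0.0535]
-1, -2.3, 0.5, 0.1, -0.042, 0.007, 0.003
-1, -2.3, 0.5, 0.1, -0.042, 0.006, 0.002
-1, -2.3, 0.6, 0.1, -0.042, 0.007, 0.003
-1, -2.2, 0.5, 0.1, -0.042, 0.007, 0.002
-1, -2.3, 0.5, 0.1, -0.043, 0.007, 0.003
-1, -2.3, 0.5, 0.2, -0.042, 0.006, 0.002
-1, -2.3, 0.6, 0.1, -0.042, 0.007, 0.003
-1, -2.3, 0.5, 0.1, -0.042, 0.007, 0.002
-1, -2.3, 0.5, 0.2, -0.042, 0.006, 0.003
-1, -2.2, 0.5, 0.2, -0.042, 0.007, 0.003
```

```bash
python3 -m creep '[-1,-2.3,0.5,0.1,-0.042,0.007,0.003, -1,-2.3,0.5,0.1,-0.042,0.007,0.002, -1,-2.3,0.6,0.1,-0.042,0.007,0.003, -1,-2.3,0.5,0.1,-0.042,0.007,0.002, -1,-2.3,0.5,0.1,-0.042,0.007,0.003]' && python3 -m creep '[-1,-2.3,0.5,0.2,-0.042,0.006,0.002, -1,-2.3,0.6,0.1,-0.042,0.007,0.003, -1,-2.3,0.5,0.1,-0.042,0.007,0.002, -1,-2.3,0.5,0.2,-0.042,0.006,0.003, -1,-2.2,0.5,0.2,-0.042,0.007,0.003]'; python3 - <<'E'
from h import *
from cell import *
import cv2
st()
f=capture("scene")["frame"]; cv2.imwrite("pics/g1.png",cv2.resize(f[100:250,90:260],None,fx=4,fy=4,interpolation=2)[:,:,::-1])
f=capture("top")["frame"]; cv2.imwrite("pics/g2.png",cv2.resize(f[150:270,130:260],None,fx=5,fy=5,interpolation=2)[:,:,::-1])
E
```

```text
t: 6.45
tcp_pos: [0.4368, 0.1912, 0.1812]
orientation: [-1.884, 0.002, -1.308]
contact_force: [0.2, -0.1, -0.3]
grip_width: 0.0105
t: 6.95
tcp_pos: [0.4063, 0.301, 0.1542]
orientation: [-2.094, -0.0, -1.343]
contact_force: [0.1, -0.2, 0.2]
grip_width: 0.0109
t 6.95 p [0.4063 0.301  0.1542] rpy [-2.094 -0.    -1.343] F [ 0.1 -0.2  0.2] w 0.0109 j [0.48 0.62 1.55 0.13 1.47 1.78]
```

View pics/g1.png

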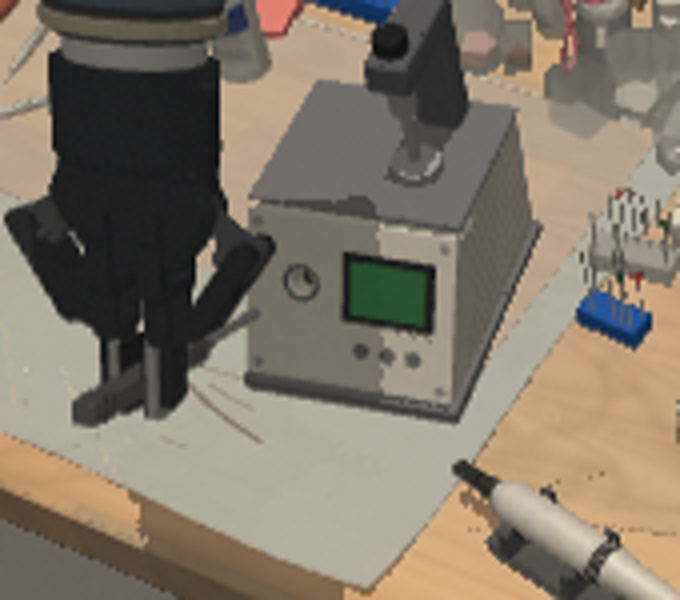

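View pics/g2.png

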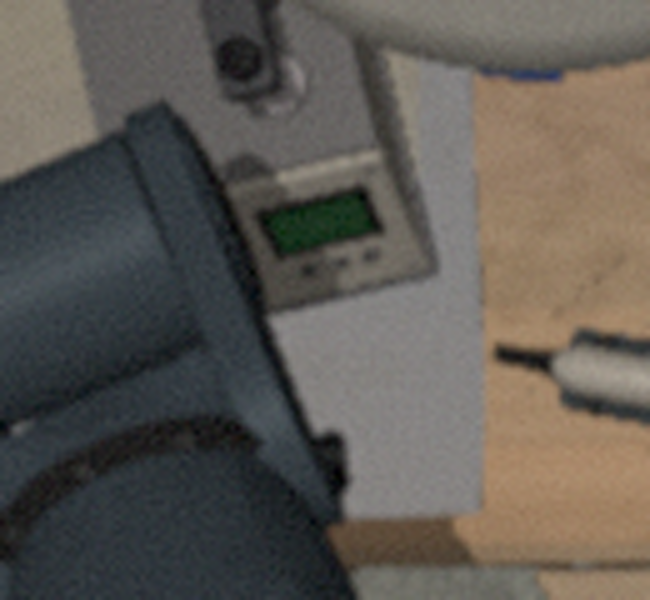

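```bash
python3 - <<'E'
from h import *
s=read_state(); r=RM(s["orientation"]);p=s["tcp_pos"]
for a in(.12,.065,.055,-.055):
  q=p+r.apply([0,-.0032,a]);print(a,q.round(4),"scene",proj("scene",q).round(1),"crop",((proj("scene",q)-[90,100])*4).round(0))
q=p+r.apply([0,.014,0]);print("fingertip crop",(proj("scene",q)-[90,100])*4)
E
```

```text
0.12 [0.5086 0.3255 0.0961] scene [153.3 178.2] crop [253. 313.]
0.065 [0.4622 0.3147 0.1236] scene [141.2 185.4] crop [205. 342.]
0.055 [0.4538 0.3128 0.1286] scene [138.8 186.8] crop [195. 347.]
-0.055 [0.361  0.2911 0.1837] scene [109.5 204.3] crop [ 78. 417.]
fingertip crop [141.07566093 412.84972752]
```

```bash
python3 -m creep '[-1,0,0,1.5,0,0,0, -1,0,0,1.5,0,0,0, -1,0,0,1,0,0,0, -1,0,0,0,0,0,0]'; python3 - <<'E'
from h import *
from cell import *
import cv2
st()
f=capture("scene")["frame"]; cv2.imwrite("pics/g3.png",cv2.resize(f[130:220,110:210],None,fx=6,fy=6,interpolation=2)[:,:,::-1])
s=read_state(); r=RM(s["orientation"]);p=s["tcp_pos"]
for a in(.12,.065,.055,-.055):
  q=p+r.apply([0,-.0032,a]);print(a,q.round(4),"scene",proj("scene",q).round(1),"crop",((proj("scene",q)-[110,130])*6).round(0))
print(M-(p+r.apply([0,-.0032,.12])), r.inv().apply(M-(p+r.apply([0,-.0032,.12]))), r.inv().apply(nrm(PSI)))
E
```

```text
t: 7.45
tcp_pos: [0.4412, 0.3076, 0.1346]
orientation: [-2.092, -0.0, -1.344]
contact_force: [0.3, -0.8, -0.3]
grip_width: 0.0108
t 7.45 p [0.4412 0.3076 0.1346] rpy [-2.092 -0.    -1.344] F [ 0.3 -0.8 -0.3] w 0.0108 j [0.47 0.7  1.47 0.12 1.48 1.77]
0.12 [0.5437 0.3314 0.0782] scene [162.2 172.6] crop [313. 255.]
0.065 [0.4973 0.3207 0.1055] scene [151.  179.3] crop [246. 296.]
0.055 [0.4888 0.3187 0.1105] scene [148.8 180.6] crop [233. 304.]
-0.055 [0.3959 0.2972 0.1653] scene [121.9 196.8] crop [ 71. 401.]
[ 0.01525108  0.0050942  -0.01017282] [-0.00152892  0.00085745  0.01894623] [ 7.46224726e-04 -2.67583244e-03 -9.99996142e-01]
```

View pics/g3.png

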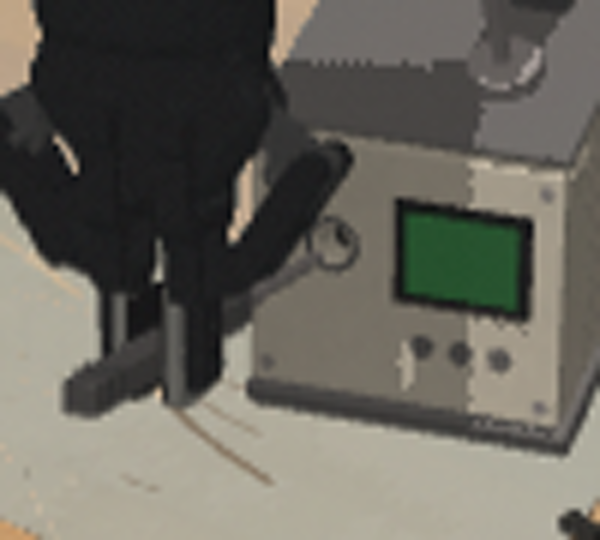

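```bash
python3 - <<'E'
from cell import *
import cv2,numpy as np
f=capture("scene")["frame"][155:190,140:180]
b=cv2.resize(f,None,fx=15,fy=15,interpolation=0).astype(float)
b=np.clip((b-40)*1.8,0,255).astype(np.uint8)
cv2.imwrite("pics/g4.png",b[:,:,::-1])
E
```

```text
(no output)
```

View pics/g4.png

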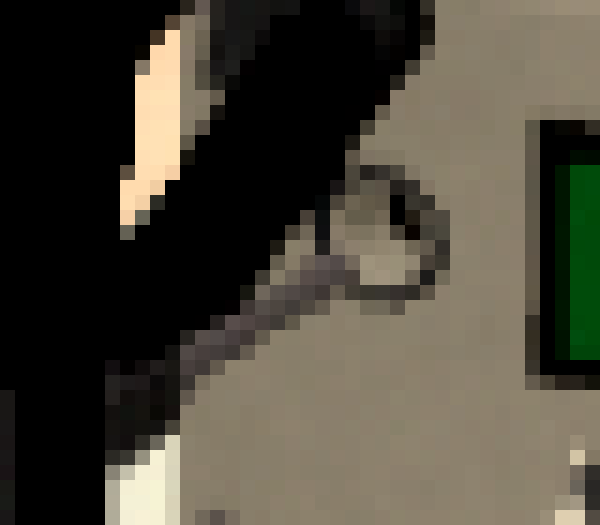

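```bash
cat >> h.py <<'E'
def pr():
    s=read_state(); r=RM(s["orientation"]); n=nrm(PSI); tip=s["tcp_pos"]+r.apply([0,-.0032,.12])
    e=r.inv().apply(tip-M); print("t",round(s["t"],2),"tip-M tool mm",(e*1000).round(2),"Ftool",r.inv().apply(s["contact_force"]).round(1),"w",round(s["grip_width"],4))
E
python3 -m creep '[-1,-0.15,0.08,0,0,0,0, -1,0,0,0.4,0,0,0, -1,0,0,0.3,0,0,0, -1,0,0,0.3,0,0,0, -1,0,0,0,0,0,0]'; python3 - <<'E'
from cell import *
from h import *
import cv2,numpy as np
pr()
f=capture("scene")["frame"][155:190,140:180]
b=cv2.resize(f,None,fx=15,fy=15,interpolation=0).astype(float)
b=np.clip((b-40)*1.8,0,255).astype(np.uint8)
cv2.imwrite("pics/g5.png",b[:,:,::-1])
E
```

```text
t: 8.05
tcp_pos: [0.4488, 0.3115, 0.1297]
orientation: [-2.091, 0.0, -1.343]
contact_force: [0.5, 0.2, 0.7]
grip_width: 0.0109
t 8.05 tip-M tool mm [-0.49 -0.65 -8.72] Ftool [-0.1 -0.8  0.1] w 0.0109
```

View pics/g5.png

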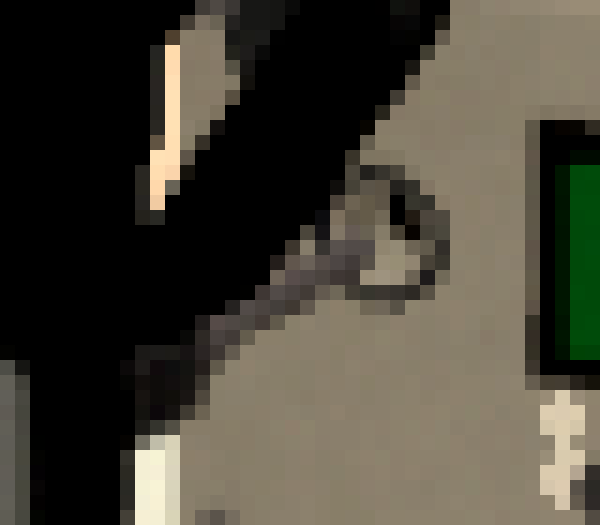

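```bash
python3 -m creep '[-1,0.03,0.06,0.3,0,0,0, -1,0,0,0.3,0,0,0, -1,0,0,0,0,0,0]'>/dev/null; python3 -c "
from h import *
pr()"; python3 -m creep '[-1,0,0,0.2,0,0,0, -1,0,0,0.1,0,0,0, -1,0,0,0,0,0,0]'>/dev/null; python3 -c "
from h import *
pr()"
```

```text
t 8.4 tip-M tool mm [-0.17 -0.01 -2.72] Ftool [0.6 0.7 0.3] w 0.0108
t 8.7 tip-M tool mm [-0.23 -0.13  0.06] Ftool [-0.3  0.2  0.8] w 0.0107
```

```bash
python3 -m creep '[-1,0,0,0.1,0,0,0, -1,0,0,0.1,0,0,0]'>/dev/null; python3 -c "
from h import *
pr()"; python3 -m creep '[-1,0,0,0.1,0,0,0, -1,0,0,0,0,0,0]'>/dev/null; python3 -c "
from h import *
pr()"; python3 -m creep '[-1,0,0,0.1,0,0,0, -1,0,0,0,0,0,0]'>/dev/null; python3 -c "
from h import *
pr()"
```

```text
t 8.9 tip-M tool mm [-0.25 -0.21  2.03] Ftool [ 0.2 -0.1 -0.2] w 0.0109
t 9.1 tip-M tool mm [-0.23 -0.11  3.05] Ftool [-0.4 -0.3  0.1] w 0.0108
t 9.3 tip-M tool mm [-0.22 -0.13  4.05] Ftool [-0.   0.7 -0.1] w 0.0106
```

```bash
python3 - <<'E'
from cell import *
import cv2,numpy as np
f=capture("scene")["frame"][155:190,140:180]
b=cv2.resize(f,None,fx=15,fy=15,interpolation=0).astype(float)
b=np.clip((b-40)*1.8,0,255).astype(np.uint8)
cv2.imwrite("pics/g6.png",b[:,:,::-1])
E
```

```text
(no output)
```

View pics/g6.png

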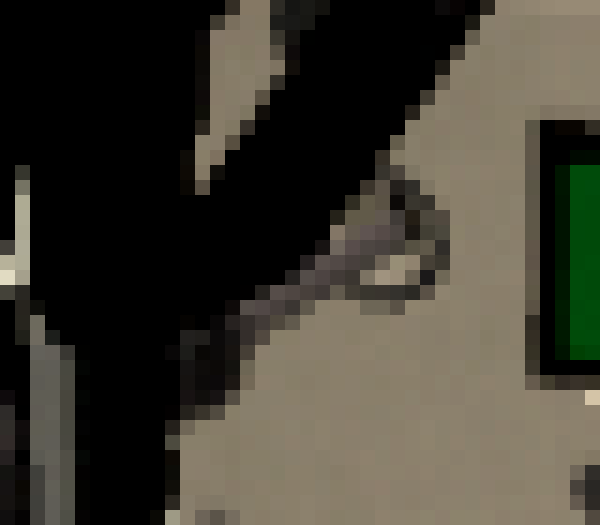

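```bash
P='from h import *
pr()'; python3 -m creep '[-1,0,0,0.1,0,0,0, -1,0,0,0,0,0,0]'>/dev/null; python3 -c "$P"; python3 -m creep '[-1,0,0,0.1,0,0,0, -1,0,0,0,0,0,0]'>/dev/null; python3 -c "$P";python3 -m creep '[-1,0,0,0.1,0,0,0, -1,0,0,0,0,0,0]'>/dev/null; python3 -c "$P"
```

```text
t 9.55 tip-M tool mm [-0.23 -0.13  5.06] Ftool [-0.  -0.1 -0.5] w 0.0109
t 9.75 tip-M tool mm [-0.21 -0.14  6.08] Ftool [-0.5  0.3  1.3] w 0.011
t 9.95 tip-M tool mm [-0.24 -0.11  7.06] Ftool [0.5 1.  0.6] w 0.0113
```

```bash
P='from h import *
pr()'; python3 -m creep '[-1,0,0,0.1,0,0,0, -1,0,0,0,0,0,0]'>/dev/null; python3 -c "$P"; python3 -m creep '[-1,0,0,0.1,0,0,0, -1,0,0,0,0,0,0]'>/dev/null; python3 -c "$P";python3 -m creep '[-1,0,0,0.1,0,0,0, -1,0,0,0,0,0,0]'>/dev/null; python3 -c "$P"
```

```text
t 10.15 tip-M tool mm [-0.2  -0.14  8.07] Ftool [ 0.1 -0.4  0.1] w 0.0111
t 10.35 tip-M tool mm [-0.22 -0.15  9.05] Ftool [ 0.1  0.6 -0.4] w 0.0108
t 10.55 tip-M tool mm [-0.23 -0.13 10.05] Ftool [-0.  -0.7  0.7] w 0.0109
```

```bash
P='from h import *
pr()'; python3 -m creep '[-1,0,0,0.1,0,0,0, -1,0,0,0,0,0,0]'>/dev/null; python3 -c "$P"; python3 -m creep '[-1,0,0,0.1,0,0,0, -1,0,0,0,0,0,0]'>/dev/null; python3 -c "$P"; python3 - <<'E'
from cell import *
import cv2,numpy as np
f=capture("scene")["frame"][145:205,120:190]
b=cv2.resize(f,None,fx=10,fy=10,interpolation=0).astype(float)
b=np.clip((b-30)*1.8,0,255).astype(np.uint8)
cv2.imwrite("pics/g7.png",b[:,:,::-1])
E
```

```text
t 10.75 tip-M tool mm [-0.23 -0.13 11.07] Ftool [0.3 0.1 0.3] w 0.0106
t 10.95 tip-M tool mm [-0.22 -0.11 12.06] Ftool [ 0.6  1.  -0.4] w 0.0108
```

View pics/g7.png

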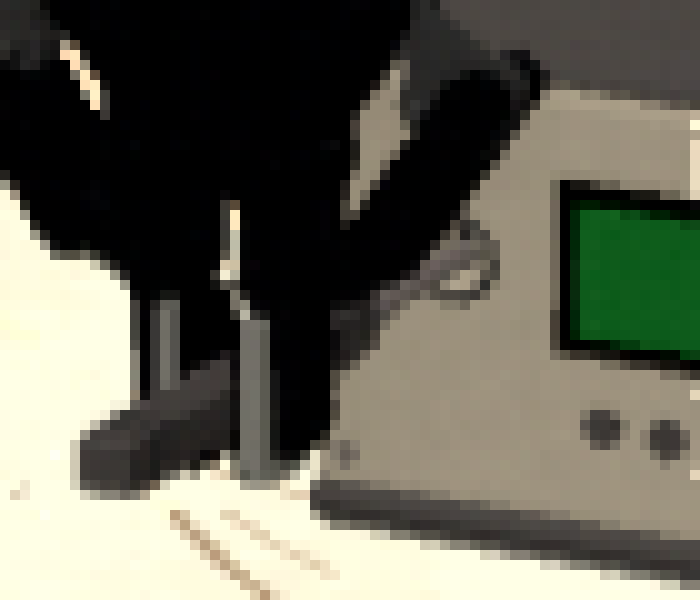

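```bash
P='from h import *
pr()'; for i in 1; do python3 -m creep '[-1,0,0,0.1,0,0,0, -1,0,0,0,0,0,0]'>/dev/null; python3 -c "$P"; python3 -m creep '[-1,0,0,0.1,0,0,0, -1,0,0,0,0,0,0]'>/dev/null; python3 -c "$P"; python3 -m creep '[-1,0,0,0.1,0,0,0, -1,0,0,0,0,0,0]'>/dev/null; python3 -c "$P"; done
```

```text
t 11.2 tip-M tool mm [-0.26 -0.03 12.85] Ftool [-0.2  0.2 -2. ] w 0.0106
t 11.4 tip-M tool mm [-0.27 -0.02 13.87] Ftool [-0.1 -0.  -3.2] w 0.0108
t 11.6 tip-M tool mm [-2.400e-01 -1.000e-02  1.487e+01] Ftool [ 0.8 -0.  -3.4] w 0.0109
```

```bash
P='from h import *
pr()'; for i in 1; do python3 -m creep '[-1,0,0,0.1,0,0,0, -1,0,0,0,0,0,0]'>/dev/null; python3 -c "$P"; python3 -m creep '[-1,0,0,0.1,0,0,0, -1,0,0,0,0,0,0]'>/dev/null; python3 -c "$P"; python3 -m creep '[-1,0,0,0.05,0,0,0, -1,0,0,0,0,0,0]'>/dev/null; python3 -c "$P"; done
```

```text
t 11.8 tip-M tool mm [-0.27 -0.06 15.9 ] Ftool [-0.1 -0.9 -4.3] w 0.0109
t 12.0 tip-M tool mm [-0.24 -0.03 16.89] Ftool [-0.3 -0.  -4.7] w 0.011
t 12.2 tip-M tool mm [-0.25 -0.06 17.39] Ftool [-0.3 -0.2 -5.5] w 0.0105
```

```bash
P='from h import *
pr()'; for i in 1; do python3 -m creep '[-1,0,0,0.05,0,0,0, -1,0,0,0,0,0,0]'>/dev/null; python3 -c "$P"; python3 -m creep '[-1,0,0,0.05,0,0,0, -1,0,0,0,0,0,0]'>/dev/null; python3 -c "$P"; python3 -m creep '[-1,0,0,0.03,0,0,0, -1,0,0,0,0,0,0]'>/dev/null; python3 -c "$P"; done
```

```text
t 12.4 tip-M tool mm [-0.25 -0.07 17.86] Ftool [-0.5  0.3 -5.5] w 0.0104
t 12.6 tip-M tool mm [-0.23 -0.04 18.32] Ftool [-0.2  0.  -6.5] w 0.0107
t 12.8 tip-M tool mm [-2.800e-01 -1.000e-02  1.858e+01] Ftool [-0.4 -0.2 -6.6] w 0.0107
```

```bash
P='from h import *
pr()'; for i in 1; do python3 -m creep '[-1,0,0,0.03,0,0,0, -1,0,0,0,0,0,0]'>/dev/null; python3 -c "$P"; python3 -m creep '[-1,0,0,0.02,0,0,0, -1,0,0,0,0,0,0]'>/dev/null; python3 -c "$P";  done
```

```text
t 13.0 tip-M tool mm [-2.500e-01  1.000e-02  1.882e+01] Ftool [ 0.1 -0.1 -5.7] w 0.0107
t 13.2 tip-M tool mm [-0.26  0.   18.99] Ftool [-0.5  0.4 -6.8] w 0.0109
```

```bash
P='from h import *
pr()'; for i in 1; do python3 -m creep '[-1,0,0,0.03,0,0,0, -1,0,0,0,0,0,0]'>/dev/null; python3 -c "$P"; python3 -m creep '[-1,0,0,0.02,0,0,0, -1,0,0,0,0,0,0]'>/dev/null; python3 -c "$P";  done
```

```text
t 13.4 tip-M tool mm [-0.26  0.07 19.11] Ftool [-0.2 -0.3 -8.7] w 0.0106
t 13.6 tip-M tool mm [-0.26  0.18 19.17] Ftool [ 0.4  0.3 -9.5] w 0.0108
```

```bash
P='from h import *
pr()'; python3 -m creep '[-1,0,0,0,0,0,0, -1,0,0,0,0,0,0, -1,0,0,0,0,0,0, -1,0,0,0,0,0,0, -1,0,0,0,0,0,0]'>/dev/null; python3 -c "$P"; python3 -m creep '[-1,0,0,0,0,0,0, -1,0,0,0,0,0,0, -1,0,0,0,0,0,0, -1,0,0,0,0,0,0, -1,0,0,0,0,0,0]'>/dev/null; python3 -c "$P"; python3 -m creep '[-1,0,0,0,0,0,0, -1,0,0,0,0,0,0]'>/dev/null; python3 -c "$P"
```

```text
t 14.1 tip-M tool mm [-0.27  0.16 19.15] Ftool [ 0.5 -0.7 -9.4] w 0.011
t 14.6 tip-M tool mm [-0.28  0.18 19.15] Ftool [-0.2 -0.3 -9.8] w 0.0111
t 14.8 tip-M tool mm [-0.3   0.19 19.15] Ftool [  0.8  -0.1 -10.3] w 0.0109
```

Now draw straight out.

```bash
python3 -m creep '[-1,0,0,-0.4,0,0,0, -1,0,0,-0.8,0,0,0, -1,0,0,-1,0,0,0, -1,0,0,-1,0,0,0, -1,0,0,-1,0,0,0]'>/dev/null;python3 -c "from h import *
pr()"; python3 -m creep '[-1,0,0,-1.5,0,0,0, -1,0,0,-2,0,0,0, -1,0,0,-2,0,0,0]'; python3 - <<'E'
from h import *
from cell import *
import cv2
st();pr()
f=capture("scene")["frame"]; cv2.imwrite("pics/i1.png",cv2.resize(f[100:250,90:260],None,fx=4,fy=4,interpolation=2)[:,:,::-1])
plan([.47,.08,.21],tool(.3,.1),10,-1,1)
E
```

```text
t 15.3 tip-M tool mm [ -0.22  -0.45 -23.03] Ftool [-0.2  0.7  1.1] w 0.0109
t: 15.6
tcp_pos: [0.3897, 0.2975, 0.164]
orientation: [-2.09, 0.0, -1.343]
contact_force: [0.0, 0.8, 0.0]
grip_width: 0.0108
t 15.6 p [0.3897 0.2975 0.164 ] rpy [-2.09   0.    -1.343] F [0.  0.8 0. ] w 0.0108 j [0.49 0.58 1.6  0.13 1.47 1.79]
t 15.6 tip-M tool mm [ -0.19  -0.26 -78.42] Ftool [-0.8 -0.1  0.2] w 0.0108
rotvec total [ 0.419 -0.069 -0.023] d [ 0.0819 -0.2173  0.0446]
-1, 2.3, -0.5, 0, 0.042, -0.007, -0.002
-1, 2.3, -0.6, 0.1, 0.042, -0.007, -0.003
-1, 2.3, -0.5, 0, 0.042, -0.007, -0.002
-1, 2.3, -0.5, 0.1, 0.042, -0.006, -0.002
-1, 2.3, -0.5, 0.1, 0.042, -0.007, -0.002
-1, 2.3, -0.5, 0.1, 0.042, -0.007, -0.003
-1, 2.3, -0.5, 0, 0.042, -0.007, -0.002
-1, 2.4, -0.5, 0.1, 0.041, -0.007, -0.002
-1, 2.3, -0.5, 0.1, 0.042, -0.007, -0.002
-1, 2.3, -0.4, 0.1, 0.042, -0.007, -0.003
```

View pics/i1.png

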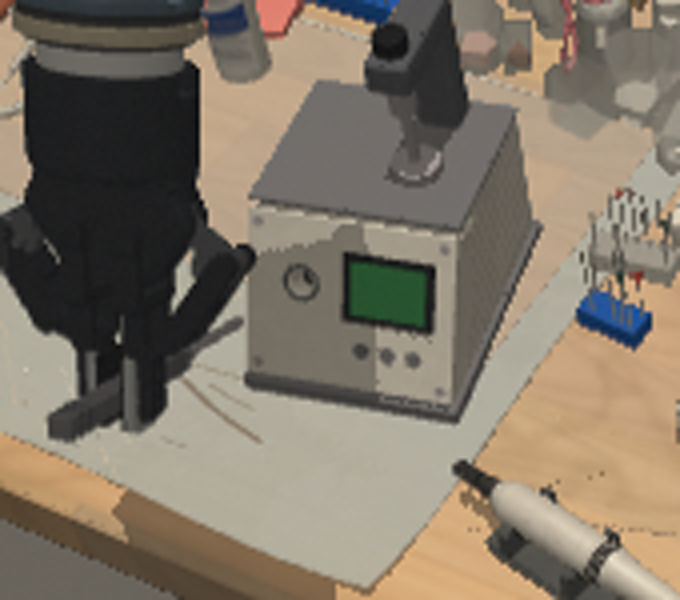

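```bash
python3 -m creep '[-1,2.3,-0.5,0,0.042,-0.007,-0.002, -1,2.3,-0.6,0.1,0.042,-0.007,-0.003, -1,2.3,-0.5,0,0.042,-0.007,-0.002, -1,2.3,-0.5,0.1,0.042,-0.006,-0.002, -1,2.3,-0.5,0.1,0.042,-0.007,-0.002]' && python3 -m creep '[-1,2.3,-0.5,0.1,0.042,-0.007,-0.003, -1,2.3,-0.5,0,0.042,-0.007,-0.002, -1,2.4,-0.5,0.1,0.041,-0.007,-0.002, -1,2.3,-0.5,0.1,0.042,-0.007,-0.002, -1,2.3,-0.4,0.1,0.042,-0.007,-0.003]'; python3 - <<'E'
from h import *
st()
plan([.505,-.118,.145],tool(.375),10,-1,1)
E
```

```text
t: 16.15
tcp_pos: [0.432, 0.1885, 0.1858]
orientation: [-1.878, 0.004, -1.307]
contact_force: [0.2, 0.5, -1.2]
grip_width: 0.0112
t: 16.65
tcp_pos: [0.4728, 0.0794, 0.2081]
orientation: [-1.669, -0.001, -1.271]
contact_force: [0.8, -0.2, -0.1]
grip_width: 0.0111
t 16.65 p [0.4728 0.0794 0.2081] rpy [-1.669e+00 -1.000e-03 -1.271e+00] F [ 0.8 -0.2 -0.1] w 0.0111 j [ 0.08  0.31  1.81 -0.02  1.11  1.36]
rotvec total [ 0.098 -0.075 -0.003] d [ 0.0322 -0.1974 -0.0631]
-1, 2, 0.7, -0.2, 0.01, -0.007, 0
-1, 2, 0.6, -0.2, 0.01, -0.008, -0.001
-1, 1.9, 0.7, -0.3, 0.009, -0.007, 0
-1, 2, 0.6, -0.3, 0.01, -0.008, 0
-1, 2, 0.7, -0.3, 0.01, -0.007, 0
-1, 1.9, 0.6, -0.3, 0.01, -0.008, -0.001
-1, 2, 0.7, -0.3, 0.01, -0.007, 0
-1, 2, 0.6, -0.4, 0.009, -0.008, 0
-1, 1.9, 0.6, -0.4, 0.01, -0.007, 0
-1, 2, 0.7, -0.4, 0.01, -0.008, -0.001
```

```bash
python3 -m creep '[-1,2,0.7,-0.2,0.01,-0.007,0, -1,2,0.6,-0.2,0.01,-0.008,0, -1,1.9,0.7,-0.3,0.01,-0.007,0, -1,2,0.6,-0.3,0.01,-0.008,0, -1,2,0.7,-0.3,0.01,-0.007,0]' && python3 -m creep '[-1,1.9,0.6,-0.3,0.01,-0.008,0, -1,2,0.7,-0.3,0.01,-0.007,0, -1,2,0.6,-0.4,0.01,-0.008,0, -1,1.9,0.6,-0.4,0.01,-0.007,0, -1,2,0.7,-0.4,0.01,-0.008,0]'; python3 -m creep '[-1,0,0,0,0,0,0]'; python3 - <<'E'
from h import *
from cell import *
import cv2
st()
plan([.505,-.118,.0450],R.from_euler("xyz",[-1.5705,0,-1.196]),5,-1,2)
f=capture("scene")["frame"][150:310,280:400]; cv2.imwrite("pics/k2.png",cv2.resize(f,None,fx=3.7,fy=3.7,interpolation=2)[:,:,::-1])
E
```

```text
t: 17.15
tcp_pos: [0.4884, -0.0195, 0.1757]
orientation: [-1.62, 0.002, -1.234]
contact_force: [-0.3, 0.7, -0.4]
grip_width: 0.0107
t: 17.65
tcp_pos: [0.5043, -0.118, 0.1439]
orientation: [-1.57, 0.003, -1.196]
contact_force: [0.1, 0.0, -0.2]
grip_width: 0.0109
t: 17.75
tcp_pos: [0.5041, -0.1188, 0.1434]
orientation: [-1.571, 0.003, -1.198]
contact_force: [0.0, 0.5, 0.2]
grip_width: 0.0105
t 17.75 p [ 0.5041 -0.1188  0.1434] rpy [-1.571  0.003 -1.198] F [0.  0.5 0.2] w 0.0105 j [-0.32  0.43  1.83  0.    0.89  0.87]
rotvec total [ 0.001 -0.002 -0.003] d [ 0.0009  0.0008 -0.0984]
-1, 0, 1.97, 0.02, 0, 0, -0.001
-1, -0.01, 1.96, 0.03, 0, -0.001, 0
-1, 0, 1.97, 0.02, 0.001, 0, -0.001
-1, -0.01, 1.97, 0.02, 0, -0.001, -0.001
-1, 0, 1.97, 0.03, 0, 0, 0
```

View pics/k2.png

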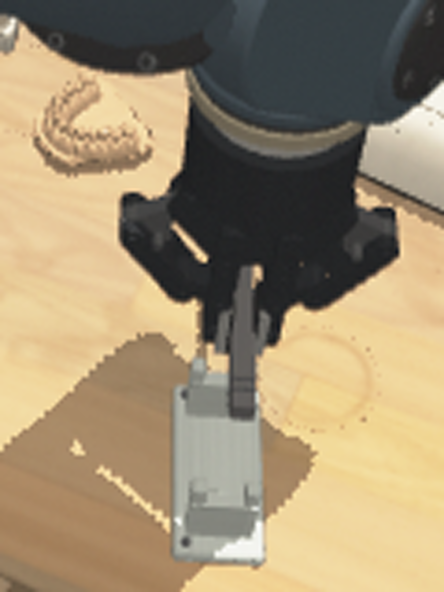

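```bash
python3 -m creep '[-1,0,2,0.05,0,0,0, -1,-0.03,2.5,0.05,0,0,0, -1,0,2.5,0,0,-0.001,0, -1,0,1.8,0,0,0,0, -1,0,0.6,0,0,0,0]'; python3 -m creep '[-1,0,0,0,0,0,0]';python3 - <<'E'
from h import *
from cell import *
import cv2
st()
plan([.505,-.118,.0448],R.from_euler("xyz",[-1.5705,0,-1.196]),1,-1,2)
f=capture("scene")["frame"][180:310,280:400]; cv2.imwrite("pics/k3.png",cv2.resize(f,None,fx=4.5,fy=4.5,interpolation=2)[:,:,::-1])
E
```

```text
t: 18.3
tcp_pos: [0.5045, -0.1154, 0.0489]
orientation: [-1.572, 0.004, -1.194]
contact_force: [-0.1, 0.6, 0.5]
grip_width: 0.0109
t: 18.4
tcp_pos: [0.5047, -0.1156, 0.0498]
orientation: [-1.572, 0.004, -1.195]
contact_force: [0.8, 0.4, -0.6]
grip_width: 0.0108
t 18.4 p [ 0.5047 -0.1156  0.0498] rpy [-1.572  0.004 -1.195] F [ 0.8  0.4 -0.6] w 0.0108 j [-0.32  0.59  1.87  0.    0.69  0.88]
rotvec total [ 0.002  0.001 -0.004] d [ 0.0003 -0.0024 -0.005 ]
-1, 0.23, 0.5, -0.06, 0.002, 0.001, -0.004
```

View pics/k3.png

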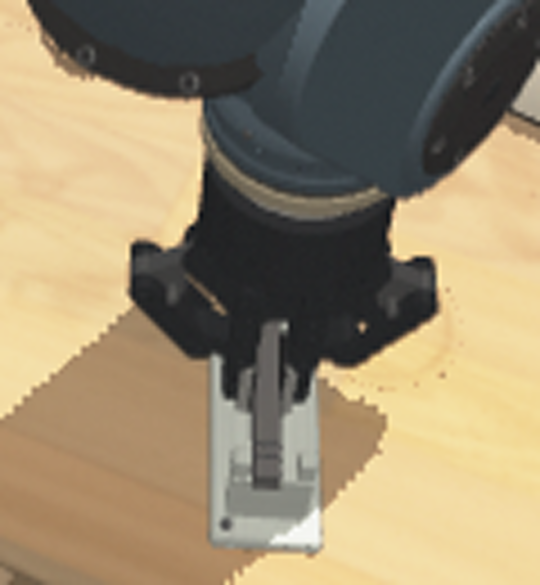

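```bash
python3 -m creep '[-1,0.22,0,-0.05,0,0,-0.003, -1,0,0.3,0,0,0,0, -1,0,0,0,0,0,0]'>/dev/null; P='from h import *
st()'; python3 -c "$P"; python3 -m creep '[-1,0,0.1,0,0,0,0, -1,0,0,0,0,0,0]'>/dev/null;python3 -c "$P";python3 -m creep '[-1,0,0.07,0,0,0,0, -1,0,0,0,0,0,0]'>/dev/null;python3 -c "$P"
```

```text
t 18.75 p [ 0.5053 -0.1185  0.0471] rpy [-1.571 -0.    -1.195] F [-0.  -0.5  1. ] w 0.0109 j [-0.32  0.59  1.87 -0.    0.68  0.88]
t 18.95 p [ 0.5052 -0.1185  0.0459] rpy [-1.571  0.    -1.195] F [ 0.3 -0.9 -0.1] w 0.0107 j [-0.32  0.59  1.87 -0.    0.68  0.88]
t 19.15 p [ 0.5052 -0.1185  0.0451] rpy [-1.571  0.    -1.195] F [-0.   0.9 -0.7] w 0.0112 j [-0.32  0.6   1.87 -0.    0.68  0.88]
```

```bash
P='from h import *
st()'; python3 -m creep '[-1,0,0.05,0,0,0,0, -1,0,0,0,0,0,0]'>/dev/null;python3 -c "$P";python3 -m creep '[-1,0,0.05,0,0,0,0, -1,0,0,0,0,0,0]'>/dev/null;python3 -c "$P"
```

```text
t 19.35 p [ 0.5052 -0.1185  0.0448] rpy [-1.571  0.    -1.195] F [-1.5 -0.6  4.2] w 0.011 j [-0.32  0.6   1.87 -0.    0.68  0.88]
t 19.55 p [ 0.5053 -0.1185  0.0448] rpy [-1.571  0.    -1.195] F [-4.4  1.5 11.1] w 0.0108 j [-0.32  0.6   1.87 -0.    0.68  0.88]
```

```bash
python3 -m creep '[-1,0,-0.05,0,0,0,0, -0.6,0,0,0,0,0,0, -0.4,0,0,0,0,0,0, -0.2,0,0,0,0,0,0, 0,0,0,0,0,0,0]'; python3 -m creep '[0,0,0,0,0,0,0, 0,0,0,0,0,0,0]'; python3 -m creep '[0,0,-1,0,0,0,0, 0,0,-2,0,0,0,0, 0,0,-3,0,0,0,0, 0,0,-4,0,0,0,0, 0,0,-4,0,0,0,0]'; python3 - <<'E'
from h import *
from cell import *
import cv2
st()
f=capture("scene")["frame"][180:310,280:400]; cv2.imwrite("pics/m1.png",cv2.resize(f,None,fx=4.5,fy=4.5,interpolation=2)[:,:,::-1])
E
```

```text
t: 20.05
tcp_pos: [0.5052, -0.1185, 0.0446]
orientation: [-1.571, 0.0, -1.195]
contact_force: [0.3, -0.4, -0.7]
grip_width: 0.0428
t: 20.25
tcp_pos: [0.5052, -0.1184, 0.0446]
orientation: [-1.571, 0.0, -1.195]
contact_force: [-0.3, -0.1, 0.0]
grip_width: 0.0427
t: 20.75
tcp_pos: [0.505, -0.1183, 0.1867]
orientation: [-1.572, 0.0, -1.195]
contact_force: [0.8, -1.2, 0.4]
grip_width: 0.043
t 20.75 p [ 0.505  -0.1183  0.1867] rpy [-1.572  0.    -1.195] F [ 0.8 -1.2  0.4] w 0.043 j [-0.32  0.37  1.79 -0.    0.99  0.88]
```

View pics/m1.png

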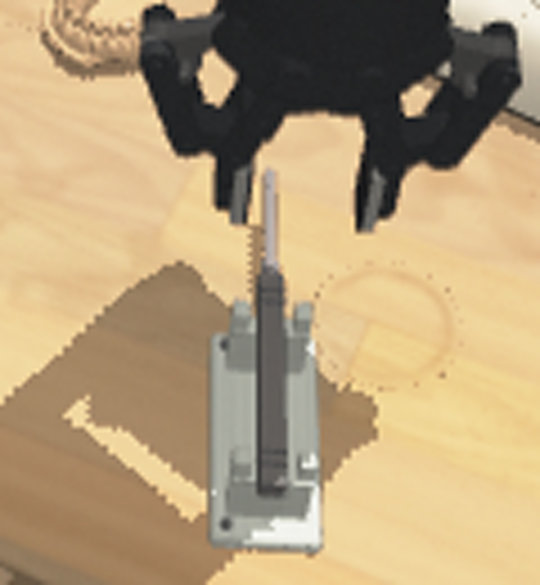

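```bash
python3 -m creep '[0,-2,-1,-4,0,0,0, 0,-2,-1,-4,0,0,0, 0,-2,0,-4,0,0,0, 0,-2,0,-2,0,0,0, 0,0,0,0,0,0,0]'; python3 - <<'E'
from h import *
from cell import *
import cv2
f=capture("scene")["frame"]; a=cv2.imread("pics/scene0.png")
g=capture("top")["frame"]
cv2.imwrite("pics/n1.png",f[:,:,::-1]);cv2.imwrite("pics/n2.png",g[:,:,::-1])
o=np.hstack([cv2.resize(x[130:310,210:440],None,fx=1.7,fy=1.7,interpolation=2) for x in (a,f[:,:,::-1])]); cv2.imwrite("pics/n3.png",o)
st()
E
```

```text
t: 21.3
tcp_pos: [0.343, -0.0944, 0.2051]
orientation: [-1.572, 0.001, -1.196]
contact_force: [1.0, 0.2, 0.3]
grip_width: 0.0424
t 21.4 p [ 0.3461 -0.0956  0.2055] rpy [-1.570e+00 -1.000e-03 -1.195e+00] F [ 0.1 -0.7  0.4] w 0.0424 j [-0.4   0.05  2.15 -0.    0.94  0.8 ]
```

View pics/n3.png

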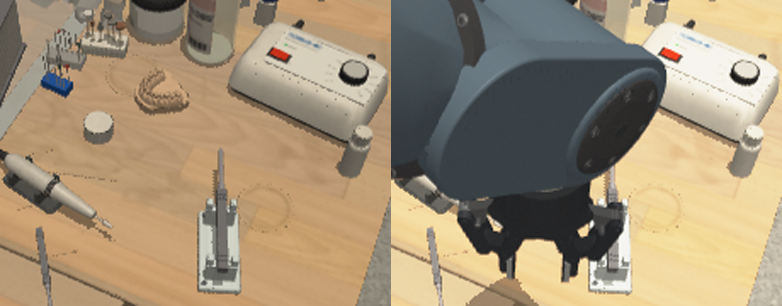

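View pics/n2.png

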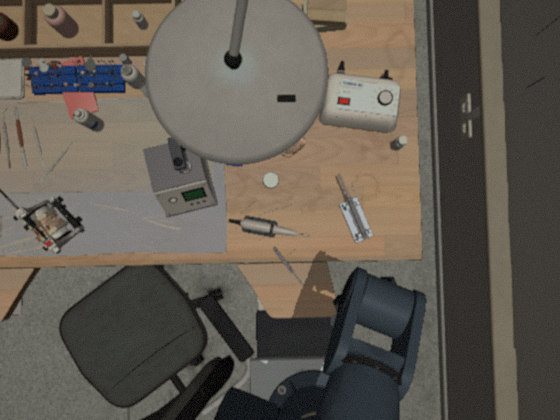

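```bash
python3 - <<'E'
from h import *
import cv2
a=cv2.imread("pics/top0.png");b=cv2.imread("pics/n2.png")
d=np.abs(a.astype(float)-b).max(2)[130:245,230:415]; print((d>60).sum(), d.mean())
from cell import *
st(); print(hand_in())
E
```

```text
0 7.151586368977673
t 21.4 p [ 0.3461 -0.0956  0.2055] rpy [-1.570e+00 -1.000e-03 -1.195e+00] F [ 0.1 -0.7  0.4] w 0.0424 j [-0.4   0.05  2.15 -0.    0.94  0.8 ]
the job is handed in; nothing more can be done
None
```

I zeroed the gauge with the larger stylus and laid it back in its cradle. The job was handed in at about 21 s of the 51 s allowed.

- **Press:** I felt the key's spring for about 6 mm of travel, up to the hard stop. At the stop the measured force was 9 to 10 N, well under the 20 N limit. I held it there for about 1.5 s. The key had probably already counted as home for about a second before the stop, since the last of the travel was made in small steps. I inferred its travel from force and tool position, because the key itself can't be read directly.
- **Return:** After the stylus went back, the scene camera showed it within about 1.5 pixels of where it first lay.
- **Bystanders:** Comparing the top camera before and after over the pot, the bottle, the cradle and the visible part of the plaster model found no changed pixels. The lamp hides most of the model in that view, and in the last scene picture the arm covers the model and the pot. Those two therefore have only partial checks. The model looked unmoved in the scene camera before the stylus was laid back.
- **Final state:** The gripper stood clear of everything, with no force beyond sensor noise.

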